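# Clear the page and turn the binder's divider over

## Robot

A 7-joint arm with a two-finger parallel gripper is mounted at the origin on the work surface. World frame = base frame: x ahead of the robot, y to its left, z up, the work surface at z = 0. Lengths are in mm, angles in rad, forces in N, time in s.
With the tool pointing down it reaches from about 375 to 925 mm from the base axis. Payload 3.1 kg.
Tool frame: the origin (TCP) lies midway between the tips of the shut fingers; the grasp point (between the pads) lies 19 mm behind it (manip.grip_point_offset is the distance from the TCP to the grasp point, in mm); x points along the fingers, y is the direction in which the jaws open and shut, and the axes are right-handed (so a half turn about x gives the same grasp; the last joint's range is limited). The gripper opens to 85 mm and grips with 20 to 120 N. Pads are 22 mm wide; open, the fingers measure 114 mm over their backs; the gripper's body (76 mm by 85 mm) begins 54 mm behind the grasp point. The pads swing forward as they close: fully open they stand 13 mm farther back than shut.
Start: joints at [-1.362, 0.383, 0.044, 1.598, -0.018, 1.161, -0.05], TCP at [196.284, 619.658, 231.269] pointing down, gripper open.
Joint ranges: [-2.61, 2.61], [-0.41, 2.15], [-1.48, 1.57], [0, 2.5], [-1.57, 4.71], [0.05, 1.97], [-2.85, 2.85]. Speed limits (rad/s): [2.79, 2.79, 3.14, 3.14, 3.14, 3.14, 3.14].

## Interface

Orientations are given as a rotation vector (axis times angle).
In Python, from rig import status, eyes, finish_job, manip gives the robot as it stands.
- The arm moves only by the tool play_rows, never from a script. Its argument "rows" is a list of rows, each a list of 2 entries, a list of its own where there are three numbers: the shift along the tool's x, y, z in m, then the turn, a rotation vector about the tool's x, y, z in degrees. A call has 1 to 10 rows; each row shifts and turns the commanded pose from where the row before left it, along the tool's axes as they then stand; what a row does not reach is not made up. A row lasts 1/12 s, in which the tool goes at most 41.7 mm and 7.16 degrees, less where a joint would pass 70% of its speed; a pose out of reach is approached as far as the arm can. A call is refused whole if a number of a shift passes 0.0417 or a number of a turn 7.16, either way. A call with a gripper value outside its range is refused whole. "gripper" is the opening, from 0 (shut) to 1 (fully open), set as the call begins (left out, the last holds). The fingers move at their own pace and stop on an object; "grip_force" is the grip in N (left out, the last holds). Time passes only in rows, so rows that do not move let the fingers close. It gives the time, the measured TCP pose, the force and the opening at its end, in the units of the state.
- status.observe(): the state, without advancing time (a new reading comes with each control period).
- eyes.snapshot(name): name is "scene" or "top"; returns a dict with "color" (420x560x3 uint8, red, green, blue), "intrinsics" (3x3 intrinsics, pixels), "distortion" ([k1, k2, p1, p2, k3] as OpenCV has them; the pictures are not rectified), "xyz" and "attitude" of the camera in the world. Camera axes: x right, y down, z forward; pixel columns grow to the right and rows downward; lengths in mm; the calibration is good to about 2 mm. A picture is of the moment at which its call begins. There is no depth.
- finish_job(): hands the job in, once; it reports no verdict.
The state is a dict: "time": time; "joints": joint angles; "dq": joint speeds; "joint_efforts": joint torques, N m; "position": TCP position; "eef_rot": TCP orientation; "force": force on the tool from outside, world axes, zero at the start; "moment": the same for the moment, N m; "width": finger opening in mm.
Only numpy, scipy, OpenCV 4.12 (cv2) and the standard library are available. Lean on these libraries where they do the work, as an engineer would, in place of code of your own. Each camera call takes 0.05 s, during which the arm holds its last target.

## Task

The stiff divider of the open ring binder stands half raised over one side, and a glasses case lies on the bare page of the other side. Pushing with the fingertips, move the glasses case off the binder so that it lies flat on the desk, then push the divider gently over the spine and press it down until it lies flat on the page that you cleared. Pick nothing up, leave the binder where it lies and do not disturb the other things on the desk.

Things in the scene. Friction and masses are not known exactly. Their poses are not given: they have to be found in the camera images.
- binder: Open A5 ring binder with black covers, loose on the desk, 1.2 kg, 225 mm along the spine, 344 mm across (covers reach 172 mm either side). Origin on the desk under the middle of the spine; x along the spine, z up, +y across the bare page with the glasses case; the divider starts on the -y side. Bare page: y 17 to 159 mm, top 8 mm above the desk. Paper block on -y: mirrored, top 17 mm.
- divider (a joint): Angle of the divider, a stiff grey plastic leaf 3 mm thick, 205 mm along the spine, hinge line to free edge 150 mm, 0.1 kg. 0: flat on the -y paper block; 1.57: upright; 3.2: its stop, flat on the +y bare page. Its stiff hinge (0.13 N m of friction) keeps it at any angle where it is left, so it must be pushed all the way; about 2 N at the free edge moves it.
- divider_edge (a point): Middle of the divider's free edge, half-way through its thickness, 150 mm from the hinge line; moves with the leaf. A tab 45 mm wide, centred 60 mm to the binder's -x side of here, stands out 13 mm from the edge.
- divider_hinge (a point): Middle of the divider's hinge line, which runs along the binder's x axis, 19.5 mm above the desk over the middle of the spine; fixed to the binder, with the binder's axes. Steel rings arch here to 30 mm above the desk, within 15 mm of the line.
- case_center (a point): Centre of the brown hard glasses case, a rounded block 150 mm (its x axis) by 58 mm (its y axis) by 36 mm high (z), loose, about 0.12 kg; it lies flat on the bare page, long side roughly along the spine. The centre is 18 mm above whatever the case lies on flat.
- mug: White mug (bystander), 82 mm across, 95 mm high; origin under its centre.
- pencup: Dark metal pen cup with pens (bystander), 76 mm across, pens to 160 mm high; origin under its centre.
- notes: Block of yellow notes (bystander), 76 x 76 x 30 mm; origin under its centre.
- stapler: Stapler (bystander), 135 mm long along its x axis, 36 mm wide, 47 mm high; origin under its centre.
- tape: Tape dispenser (bystander), 140 mm long along its x axis, 55 mm wide, 76 mm high; origin under its centre.
- remote: White remote control (bystander), 160 mm long along its x axis, 45 mm wide, 18 mm high; origin under its centre.
- case: The same glasses case; origin under its centre, same axes.
Not all that is in view belongs to the job. Leave any blue look-alike of the case alone.

How it is judged:
By the outcome, as a careful person would: the job done as asked, in the order asked, and still so for the second after the job is handed in, with the robot touching nothing.
It also fails if it takes over 64 s, if anything falls off the work surface, if the arm or the gripper's body presses on something with over 40 N, if the wrist force passes 120 N, or if a joint passes its speed limit or range.

## Working session

There is one attempt and no reset: what is moved stays moved. The work goes in short steps, Python scripts to look and compute and a tool call to move; the robot and the scene stay as the last step left them, time stands still between calls to the robot, and variables do not carry over. Pictures are saved under pics/ and viewed, and the job is handed in when it is done.

Besides the shell and the picture viewer there is one more tool, called in YAML: its name, and indented under it one key for each argument. play_rows: Moves the arm, as the interface text tells. Its arguments: {"type":"object","properties":{"rows":{"type":"array"},"gripper":{"type":"number"},"grip_force":{"type":"number"}},"required":["rows"]}

```bash
mkdir -p pics; ls
cat > h.py <<'E'
import numpy as np, cv2
from scipy.spatial.transform import Rotation as R
from rig import status, eyes, finish_job, manip
def snap(n,f):
    s=eyes.snapshot(n); cv2.imwrite('pics/'+f,s['color'][:,:,::-1]); return s
E
python3 - <<'E'
from h import *
for n in('scene','top'):
    s=snap(n,n+'0.png'); print(n,s['intrinsics'],s['distortion'],s['xyz'],s['attitude'])
print(status.observe())
E
```

```text
pics
scene [[496.81622591   0.         273.52319378]
 [  0.         496.81622591 213.05684047]
 [  0.           0.           1.        ]] [-0.06513716  0.          0.          0.          0.        ] [1813.62541035  -64.8011162  1236.1467454 ] [-1.77371648 -1.69261471  0.7226595 ]
top [[408.32750915   0.         279.02302239]
 [  0.         408.32750915 205.02335683]
 [  0.           0.           1.        ]] [-0.02517095  0.          0.          0.          0.        ] [ 291.20159087   -8.29895227 1387.81293947] [-2.07522834  2.1446471  -0.22278184]
{'time': 0.1, 'joints': array([-1.36179675,  0.38376046,  0.04383737,  1.59944087, -0.01792037,
        1.16120189, -0.04989666]), 'dq': array([-0.00136113,  0.00010899,  0.000823  , -0.0056093 , -0.00157223,
        0.00229133, -0.00022859]), 'joint_efforts': array([ 2.28978555e-03, -4.34726322e+01,  1.02900781e+00, -2.50454843e+01,
        1.07289723e-02,  5.43379268e-03, -2.20754657e-06]), 'position': array([196.04051874, 618.82214332, 229.99703257]), 'eef_rot': array([ 0.23884532,  1.5576189 , -0.24263377]), 'force': array([-1.1857788 , -0.48990351,  0.57112031]), 'moment': array([ 0.03125913,  0.03934583, -0.02075593]), 'width': 85.25860864445337}
```

View pics/scene0.png

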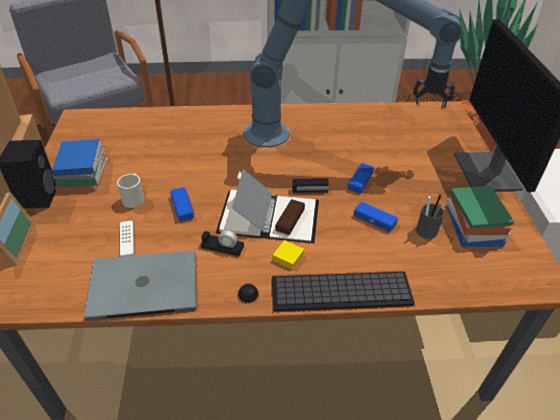

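View pics/top0.png

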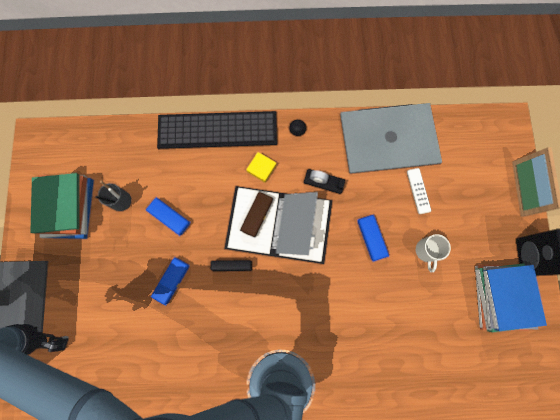

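The scene view shows the binder at about (270,215) with the leaf leaning over its left (world -y) half and the brown case at (290,216). In the top view the binder is at (280,224), the case at (257,214), the stapler at (231,265), the notes at (262,166), the tape at (325,180), and blue look-alikes at (168,215), (170,281) and (373,237). Next I'll zoom in.

Run:
```python
from h import *
a=cv2.imread('pics/top0.png')[130:310,130:400]; cv2.imwrite('pics/topz.png',cv2.resize(a,None,fx=2.9,fy=2.9,interpolation=cv2.INTER_CUBIC))
a=cv2.imread('pics/scene0.png')[150:280,160:400]; cv2.imwrite('pics/scz.png',cv2.resize(a,None,fx=3.3,fy=3.3,interpolation=cv2.INTER_CUBIC))
```

```text
(no output)
```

View pics/topz.png

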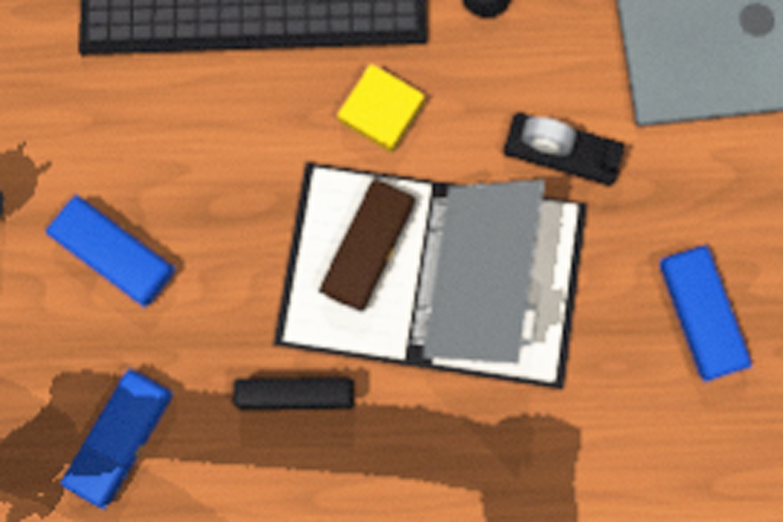

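View pics/scz.png

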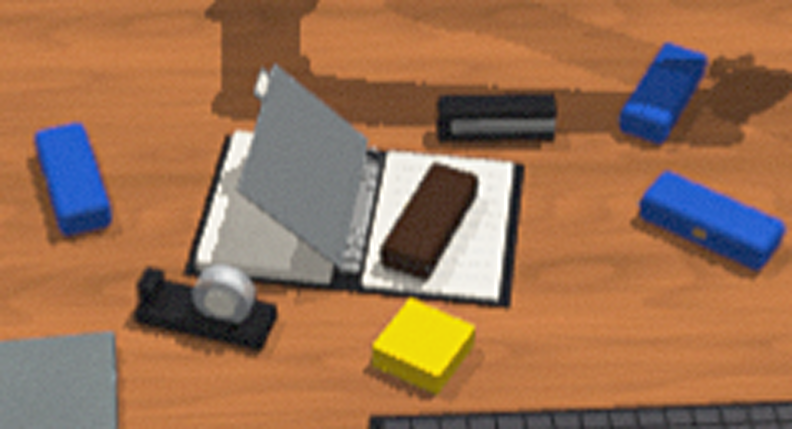

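```bash
cat >> h.py <<'E'
CAM={'scene':dict(K=np.array([[496.81622591,0,273.52319378],[0,496.81622591,213.05684047],[0,0,1]]),d=np.array([-0.06513716,0,0,0,0.]),t=np.array([1813.62541035,-64.8011162,1236.1467454]),r=np.array([-1.77371648,-1.69261471,0.7226595])),
'top':dict(K=np.array([[408.32750915,0,279.02302239],[0,408.32750915,205.02335683],[0,0,1]]),d=np.array([-0.02517095,0,0,0,0.]),t=np.array([291.20159087,-8.29895227,1387.81293947]),r=np.array([-2.07522834,2.1446471,-0.22278184]))}
def ray(n,px):
    c=CAM[n]; p=cv2.undistortPoints(np.array(px,float).reshape(-1,1,2),c['K'],c['d']).reshape(-1,2)
    d=np.c_[p,np.ones(len(p))]@R.from_rotvec(c['r']).as_matrix().T
    return c['t'],d
def onz(n,px,z):
    t,d=ray(n,px); return t+d*((z-t[2])/d[:,2])[:,None]
def proj(n,P):
    c=CAM[n]; Rm=R.from_rotvec(c['r']).as_matrix(); 
    rv=R.from_matrix(Rm.T).as_rotvec(); return cv2.projectPoints(np.array(P,float).reshape(-1,1,3),rv,-Rm.T@c['t'],c['K'],c['d'])[0].reshape(-1,2)
def tri(pa,pb):
    t1,d1=ray('top',[pa]);t2,d2=ray('scene',[pb]); d1=d1[0]/np.linalg.norm(d1[0]);d2=d2[0]/np.linalg.norm(d2[0])
    s=np.linalg.lstsq(np.c_[d1,-d2],t2-t1,rcond=None)[0]; a=t1+s[0]*d1;b=t2+s[1]*d2
    return (a+b)/2,np.linalg.norm(a-b)
E
python3 - <<'E'
from h import *
np.set_printoptions(suppress=True,precision=1)
z=lambda p:(np.array(p,float)+.5)/2.9-.5+130
zs=lambda p:(np.array(p,float)+.5)/3.3-.5+np.array([160,150])
c=onz('top',z([(307,163),(277,345),(563,386),(585,203)]),3)
print('binder',c,c.mean(0)); 
for i in range(4): print(np.linalg.norm(c[i]-c[(i+1)%4]))
print(np.degrees(np.arctan2(*(c[0]-c[1])[[1,0]])),np.degrees(np.arctan2(*(c[0]-c[3])[[0,1]])))
cs=onz('scene',zs([(192,272),(505,304),(522,160)]),3); print('scene corners',cs)
im=cv2.imread('pics/top0.png'); hsv=cv2.cvtColor(im,cv2.COLOR_BGR2HSV)
m=np.zeros(im.shape[:2],np.uint8); m[180:245,225:278]=1
b=im.astype(int); br=((b.max(2)<90)&(b[:,:,2]>b[:,:,0]+15)).astype(np.uint8)*m
n,l,st,ce=cv2.connectedComponentsWithStats(br); k=1+st[1:,4].argmax(); print(st[k],ce[k])
pts=np.argwhere(l==k)[:,::-1].astype(float)
w=onz('top',pts,44)[:,:2].astype(np.float32); print('case',cv2.minAreaRect(w),w.mean(0))
print('case tri',tri(z([(367,245)])[0],zs([(432,207)])[0]))
y=((b[:,:,2]>180)&(b[:,:,1]>150)&(b[:,:,0]<80)); print('notes',cv2.minAreaRect(onz('top',np.argwhere(y)[:,::-1].astype(float),30)[:,:2].astype(np.float32)))
print('stapler',onz('top',z([(236,378),(353,378),(353,408),(236,410)]),40))
print('tape',onz('top',z([(512,115),(625,145),(612,185),(505,150)]),10))
print('blueL',onz('top',z([(72,195),(178,265),(147,305),(48,230)]),20)); print('blue2',onz('top',z([(130,370),(170,390),(103,507),(63,482)]),20))
print('leaf tabcorner tri',tri(z([(520,362)])[0],zs([(275,67)])[0]),tri(z([(544,181)])[0],zs([(240,190)])[0]))
E
```

```text
binder [[ 660.9  137.3    3. ]
 [ 442.   174.8    3. ]
 [ 383.4 -157.1    3. ]
 [ 600.2 -195.5    3. ]] [521.6 -10.1   3. ]
222.08673873601796
336.9749096718208
220.12187216286318
338.29390599950995
-9.700496088846688 10.339317285803299
scene corners [[ 598.5 -190.5    3. ]
 [ 658.8  133.8    3. ]
 [ 436.7  177.     3. ]]
[241 192  32  45 704] [256.4 214.1]
case ((550.2952270507812, 62.982208251953125), (55.84819030761719, 146.29539489746094), 62.70453643798828) [550.   63.8]
case tri (array([550.3,  65. ,  41.3]), np.float64(0.2904014898346253))
notes ((722.6690063476562, 46.248374938964844), (78.3918228149414, 79.13717651367188), 56.35429763793945)
stapler [[402.  216.6  40. ]
 [397.8  84.   40. ]
 [364.2  84.6  40. ]
 [366.1 216.6  40. ]]
tape [[ 710.8 -112.5   10. ]
 [ 668.7 -247.    10. ]
 [ 619.6 -228.1   10. ]
 [ 667.2 -102.1   10. ]]
blueL [[626.5 416.   20. ]
 [537.8 288.3  20. ]
 [491.7 324.   20. ]
 [584.9 443.2  20. ]]
blue2 [[416.7 342.4  20. ]
 [392.3 295.9  20. ]
 [263.5 370.1  20. ]
 [292.5 416.2  20. ]]
leaf tabcorner tri (array([402.7, -99.1, 119.2]), np.float64(1.9596295129798829)) (array([ 600.4, -135. ,  120.1]), np.float64(1.8443365995694108))
```

```bash
cat >> h.py <<'E'
np.set_printoptions(suppress=True,precision=3)
YAW=np.radians(-10); BO=np.array([521.5,-10,0.])
bx=np.array([np.cos(YAW),np.sin(YAW),0]); by=np.array([-np.sin(YAW),np.cos(YAW),0]); bz=np.array([0,0,1.])
def b2w(p): return BO+p[0]*bx+p[1]*by+p[2]*bz
def w2b(p): d=np.asarray(p)-BO; return np.array([d@bx,d@by,d@bz])
def st():
    s=status.observe(); Rm=R.from_rotvec(s['eef_rot']).as_matrix()
    print('t',round(s['time'],2),'pos',s['position'],'binder',w2b(s['position']),'F',s['force'],'Fb',s['force']@bx,s['force']@by,'w',s['width']); print('R',Rm.round(3).tolist(),'j',s['joints']); return s,Rm
def go(pb,tilt=None):
    """shift in tool axes (mm) to binder point pb"""
    s,Rm=st(); print('shift mm tool',Rm.T@(b2w(pb)-s['position']))
    return s,Rm
E
python3 - <<'E'
from h import *
s,Rm=go((-8,28,100))
for sg in(1,-1):
    T=np.c_[-bz,sg*bx,np.cross(-bz,sg*bx)]
    print(sg,np.degrees(R.from_matrix(Rm.T@T).as_rotvec()))
E
```

```text
t 0.1 pos [196.041 618.822 229.997] binder [-429.709  562.753  229.997] F [-1.186 -0.49   0.571] Fb -1.0826933076692806 -0.688369098615554 w 85.25860864445337
R [[-0.001, 0.302, 0.953], [-0.002, 0.953, -0.302], [-1.0, -0.002, 0.0]] j [-1.362  0.384  0.044  1.599 -0.018  1.161 -0.05 ]
shift mm tool [ 131.196 -474.188  488.5  ]
1 [82.426  0.105  0.109]
-1 [-97.574  -0.113   0.109]
```

```bash
cat >> h.py <<'E'
from scipy.linalg import logm
DOWN=np.c_[-bz,bx,-by]
def twist(pb,T=DOWN,n=20):
    s,Rm=st(); A=np.eye(4);A[:3,:3]=Rm;A[:3,3]=s['position'];B=np.eye(4);B[:3,:3]=T;B[:3,3]=b2w(pb)
    M=np.linalg.inv(A)@B; L=np.real(logm(M))/n; E=np.real(__import__('scipy.linalg').linalg.expm(L))
    print('row shift m',(E[:3,3]/1000).round(4),'turn deg',np.degrees([L[2,1],L[0,2],L[1,0]]).round(2),'x',n)
    P=A.copy()
    for i in range(n): P=P@E
    print('end',P[:3,3])
E
python3 - <<'E'
from h import *
twist((-8,28,200),n=20)
E
```

```text
t 0.1 pos [196.041 618.822 229.997] binder [-429.709  562.753  229.997] F [-1.186 -0.49   0.571] Fb -1.0826933076692806 -0.688369098615554 w 85.25860864445337
R [[-0.001, 0.302, 0.953], [-0.002, 0.953, -0.302], [-1.0, -0.002, 0.0]] j [-1.362  0.384  0.044  1.599 -0.018  1.161 -0.05 ]
row shift m [ 0.002 -0.003  0.037] turn deg [4.12 0.01 0.01] x 20
end [518.484  18.964 200.   ]
```

play_rows:
  rows:
    - [[0.0015,-0.003,0.037],[4.12,0,0]]
    - [[0.0015,-0.003,0.037],[4.12,0,0]]
    - [[0.0015,-0.003,0.037],[4.12,0,0]]
    - [[0.0015,-0.003,0.037],[4.12,0,0]]
    - [[0.0015,-0.003,0.037],[4.12,0,0]]
    - [[0.0015,-0.003,0.037],[4.12,0,0]]
    - [[0.0015,-0.003,0.037],[4.12,0,0]]
    - [[0.0015,-0.003,0.037],[4.12,0,0]]
    - [[0.0015,-0.003,0.037],[4.12,0,0]]
    - [[0.0015,-0.003,0.037],[4.12,0,0]]
  gripper: 0.5

```text
time: 0.93
position: [472.5, 380.7, 215.6]
eef_rot: [0.801, 1.418, -0.802]
force: [1.2, -0.0, 0.1]
width: 42.5
```

play_rows:
  rows:
    - [[0.0015,-0.003,0.037],[4.12,0,0]]
    - [[0.0015,-0.003,0.037],[4.12,0,0]]
    - [[0.0015,-0.003,0.037],[4.12,0,0]]
    - [[0.0015,-0.003,0.037],[4.12,0,0]]
    - [[0.0015,-0.003,0.037],[4.12,0,0]]
    - [[0.0015,-0.003,0.037],[4.12,0,0]]
    - [[0.0015,-0.003,0.037],[4.12,0,0]]
    - [[0.0015,-0.003,0.037],[4.12,0,0]]
    - [[0.0015,-0.003,0.037],[4.12,0,0]]
    - [[0.0015,-0.003,0.037],[4.12,0,0]]

```text
time: 1.77
position: [522.1, 20.8, 201.0]
eef_rot: [1.339, 1.12, -1.339]
force: [1.7, 0.3, 0.0]
width: 42.7
```

play_rows:
  rows:
    - [[0,0,0],[0,0,0]]
    - [[0,0,0],[0,0,0]]

```text
time: 1.93
position: [521.4, 19.2, 200.9]
eef_rot: [1.34, 1.119, -1.342]
force: [0.0, 0.4, 0.4]
width: 42.5
```

Run:
```python
from h import *
s,Rm=go((-8,28,100)); print(np.degrees(R.from_matrix(Rm.T@DOWN).as_rotvec()))
```

```text
t 1.93 pos [521.437  19.214 200.919] binder [ -5.135  28.759 200.919] F [0.038 0.449 0.414] Fb -0.040136613409101 0.44877280126812846 w 42.4928474400096
R [[-0.001, 0.984, -0.18], [-0.0, -0.18, -0.984], [-1.0, -0.001, 0.0]] j [-0.664  0.19   0.61   1.958 -0.126  1.031 -0.178]
shift mm tool [100.923  -2.757   0.735]
[-0.349  0.023  0.059]
```

play_rows:
  rows:
    - [[0.03,-0.003,0.001],[0,0,0]]
    - [[0.03,0,0],[0,0,0]]
    - [[0.03,0,0],[0,0,0]]
    - [[0.03,0,0],[0,0,0]]
    - [[0.025,0,0],[0,0,0]]
    - [[0,0,0],[0,0,0]]

```text
time: 2.43
position: [514.3, 24.1, 51.1]
eef_rot: [1.326, 1.13, -1.343]
force: [-1.2, 0.3, -0.9]
width: 42.4
```

Run:
```python
from h import *
s,Rm=go((-8,28,14))
for n,r in(('top',(130,310,130,400)),('scene',(150,280,160,400))):
    a=snap(n,n+'1.png')['color'][r[0]:r[1],r[2]:r[3],::-1]; cv2.imwrite(f'pics/{n}1z.png',cv2.resize(a,None,fx=2.9,fy=2.9,interpolation=cv2.INTER_CUBIC))
```

```text
t 2.43 pos [514.29   24.115  51.05 ] binder [-13.025  32.345  51.05 ] F [-1.235  0.312 -0.909] Fb -1.2703930635668774 0.09232060365175537 w 42.379279491542285
R [[-0.011, 0.985, -0.169], [-0.002, -0.169, -0.986], [-1.0, -0.011, 0.003]] j [-0.576  0.426  0.523  2.062 -0.31   0.741 -0.029]
shift mm tool [37.009  5.408  4.239]
```

View pics/top1z.png

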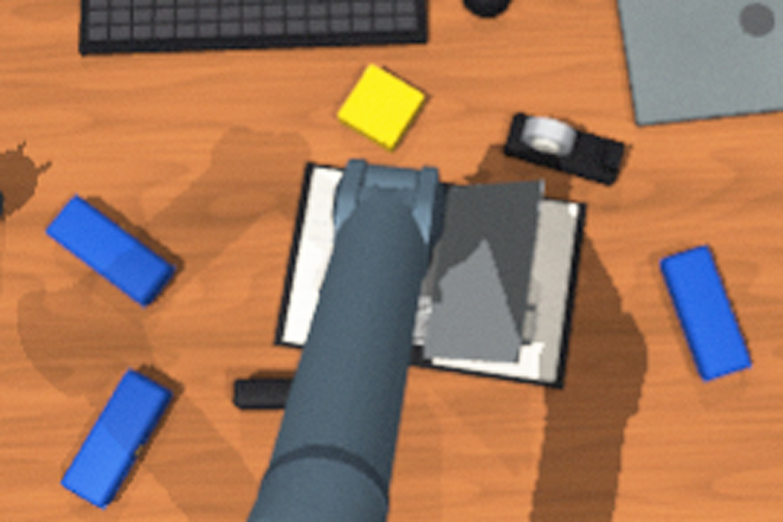

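View pics/scene1z.png

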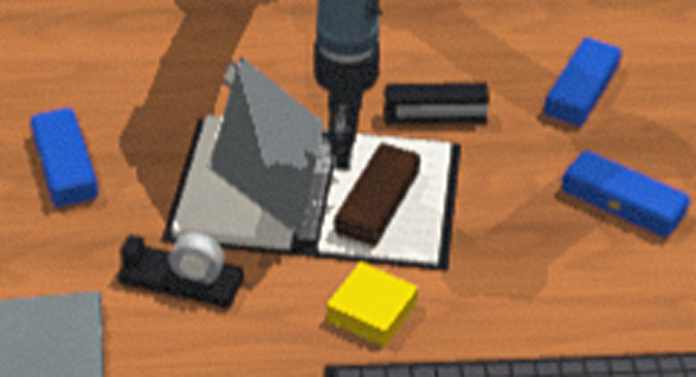

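The scene view shows the fingertips at about (342,160) in the zoomed image, between the leaf and the case, with nothing moved. I'll settle and fine-position before the last of the descent.

play_rows:
  rows:
    - [[0,0,0],[0,0,0]]
    - [[0,0,0],[0,0,0]]

```text
time: 2.7
position: [521.3, 23.0, 58.2]
eef_rot: [1.339, 1.12, -1.332]
force: [-0.1, -0.5, -0.4]
width: 42.7
```

Run:
```python
from h import *
s,Rm=go((-8,28,14)); print(np.degrees(R.from_matrix(Rm.T@DOWN).as_rotvec()))
```

```text
t 2.7 pos [521.319  22.954  58.23 ] binder [-5.9   32.422 58.23 ] F [-0.13  -0.503 -0.414] Fb -0.04109859027086296 -0.5177060488991687 w 42.659720926665806
R [[0.004, 0.985, -0.172], [0.001, -0.172, -0.985], [-1.0, 0.004, -0.002]] j [-0.577  0.416  0.529  2.055 -0.308  0.742 -0.03 ]
shift mm tool [44.214 -2.269  4.497]
[ 0.071 -0.102 -0.212]
```

play_rows:
  rows:
    - [[0.006,-0.002,0.0045],[0,0,0]]
    - [[0.01,0,0],[0,0,0]]
    - [[0.01,0,0],[0,0,0]]
    - [[0.01,0,0],[0,0,0]]
    - [[0.006,0,0],[0,0,0]]
    - [[0,0,0],[0,0,0]]
    - [[0,0,0],[0,0,0]]

```text
time: 3.28
position: [515.8, 17.9, 13.4]
eef_rot: [1.335, 1.122, -1.338]
force: [0.8, 0.0, -0.5]
width: 42.7
```

Run:
```python
from h import *
s,Rm=go((-8,28,14)); print(np.degrees(R.from_matrix(Rm.T@DOWN).as_rotvec()))
```

```text
t 3.28 pos [515.833  17.944  13.372] binder [-10.433  26.535  13.372] F [ 0.794  0.012 -0.498] Fb 0.7800164650363215 0.14939651359047953 w 42.723662965560514
R [[-0.002, 0.985, -0.173], [-0.001, -0.173, -0.985], [-1.0, -0.002, 0.001]] j [-0.53   0.492  0.484  2.074 -0.367  0.659  0.025]
shift mm tool [-0.633  2.433 -1.463]
[0.014 0.05  0.098]
```

play_rows:
  rows:
    - [[0,0.002,-0.006],[0,0,0]]
    - [[0,0.002,-0.006],[0,0,0]]
    - [[0,0.002,-0.006],[0,0,0]]
    - [[0,0.002,-0.006],[0,0,0]]
    - [[0,0.002,-0.006],[0,0,0]]
    - [[0,0,-0.006],[0,0,0]]
    - [[0,0,-0.006],[0,0,0]]
    - [[0,0,-0.006],[0,0,0]]
    - [[0,0,-0.006],[0,0,0]]
    - [[0,0,-0.006],[0,0,0]]

```text
time: 4.12
position: [536.8, 76.0, 14.3]
eef_rot: [1.336, 1.122, -1.336]
force: [0.2, -1.0, 0.8]
width: 42.8
```

```bash
cat >> h.py <<'E'
def look(k):
    for n,r in(('top',(130,310,130,400)),('scene',(150,280,160,400))):
        a=snap(n,f'{n}{k}.png')['color'][r[0]:r[1],r[2]:r[3],::-1]; cv2.imwrite(f'pics/{n}{k}z.png',cv2.resize(a,None,fx=2.9,fy=2.9,interpolation=cv2.INTER_CUBIC))
E
python3 - <<'E'
from h import *
go((0,175,14)); look(2)
E
```

```text
t 4.12 pos [536.841  76.001  14.323] binder [ 0.174 87.358 14.323] F [ 0.188 -0.97   0.811] Fb 0.3535233924317326 -0.9221454595111651 w 42.799927980640916
R [[0.0, 0.985, -0.173], [-0.0, -0.173, -0.985], [-1.0, 0.0, 0.0]] j [-0.617  0.526  0.475  2.013 -0.371  0.686 -0.08 ]
shift mm tool [  0.315  -0.144 -87.642]
```

View pics/scene2z.png

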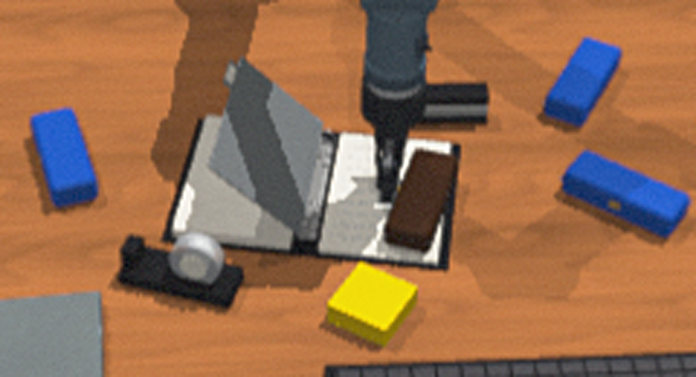

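The case (420,200 zoomed) has straightened along the spine and is moving outward, and the binder and other objects haven't moved. I'll keep pushing.

play_rows:
  rows:
    - [[0,0,-0.005],[0,0,0]]
    - [[0,0,-0.005],[0,0,0]]
    - [[0,0,-0.005],[0,0,0]]
    - [[0,0,-0.005],[0,0,0]]
    - [[0,0,-0.005],[0,0,0]]
    - [[0,0,-0.005],[0,0,0]]
    - [[0,0,-0.005],[0,0,0]]
    - [[0,0,-0.005],[0,0,0]]
    - [[0,0,-0.005],[0,0,0]]
    - [[0,0,-0.005],[0,0,0]]

```text
time: 5.05
position: [545.4, 125.6, 14.2]
eef_rot: [1.336, 1.122, -1.336]
force: [-0.1, -1.1, 0.1]
width: 42.6
```

Run:
```python
from h import *
go((0,180,14)); look(3)
```

```text
t 5.05 pos [545.419 125.577  14.181] binder [  0.013 137.671  14.181] F [-0.079 -1.064  0.116] Fb 0.10731283032977347 -1.061750265810043 w 42.62812056907531
R [[-0.0, 0.985, -0.173], [0.0, -0.173, -0.985], [-1.0, -0.0, -0.0]] j [-0.688  0.551  0.468  1.971 -0.374  0.705 -0.165]
shift mm tool [  0.188   0.022 -42.329]
```

View pics/scene3z.png

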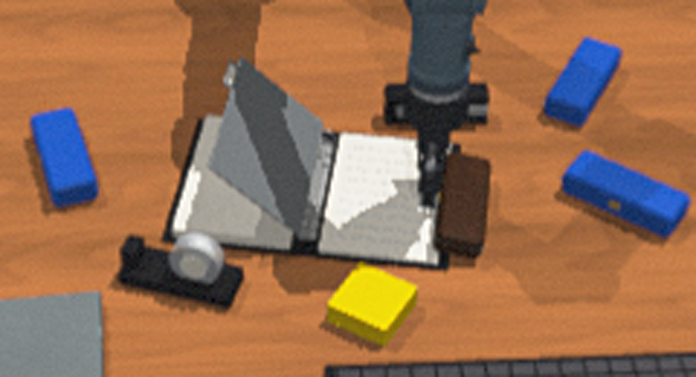

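play_rows:
  rows:
    - [[0,0,-0.005],[0,0,0]]
    - [[0,0,-0.005],[0,0,0]]
    - [[0,0,-0.005],[0,0,0]]
    - [[0,0,-0.005],[0,0,0]]
    - [[0,0,-0.005],[0,0,0]]
    - [[0,0,-0.005],[0,0,0]]
    - [[0,0,-0.005],[0,0,0]]
    - [[0,0,-0.005],[0,0,0]]
    - [[0,0,-0.005],[0,0,0]]

```text
time: 5.9
position: [553.2, 169.6, 14.2]
eef_rot: [1.336, 1.122, -1.336]
force: [0.3, -0.6, -0.8]
width: 42.2
```

Run:
```python
from h import *
go((0,180,14)); look(4)
```

```text
t 5.9 pos [553.247 169.644  14.206] binder [  0.07  182.427  14.206] F [ 0.292 -0.592 -0.79 ] Fb 0.389956693637466 -0.5323902246847338 w 42.156104323893985
R [[-0.0, 0.985, -0.173], [-0.0, -0.173, -0.985], [-1.0, -0.0, 0.0]] j [-0.747  0.578  0.463  1.924 -0.376  0.725 -0.237]
shift mm tool [ 0.207 -0.071  2.427]
```

View pics/scene4z.png

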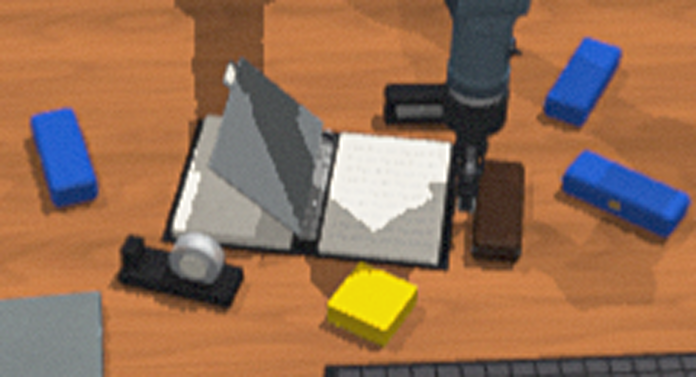

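The case now lies beyond the cover edge at (498,210 zoomed), with clear desk between it and the binder. I'll retreat upward and cross to the other side.

play_rows:
  rows:
    - [[0,0,0.004],[0,0,0]]
    - [[-0.02,0,0.004],[0,0,0]]
    - [[-0.035,0,0],[0,0,0]]
    - [[-0.035,0,0],[0,0,0]]
    - [[-0.035,0,0],[0,0,0]]
    - [[-0.035,0,0],[0,0,0]]
    - [[-0.025,0,0],[0,0,0]]
    - [[0,0,0],[0,0,0]]
  gripper: 0

```text
time: 6.67
position: [556.4, 161.3, 206.1]
eef_rot: [1.348, 1.118, -1.326]
force: [1.5, -0.0, 0.6]
width: 0.0
```

play_rows:
  rows:
    - [[0,0,0.02],[0,0,0]]
    - [[0,0,0.035],[0,0,0]]
    - [[0,0,0.035],[0,0,0]]
    - [[0,0,0.035],[0,0,0]]
    - [[0,0,0.035],[0,0,0]]
    - [[0,0,0.035],[0,0,0]]
    - [[0,0,0.035],[0,0,0]]
    - [[0,0,0.035],[0,0,0]]
    - [[0,0,0.035],[0,0,0]]
    - [[0,0,0.02],[0,0,0]]

```text
time: 7.5
position: [493.9, -159.3, 199.0]
eef_rot: [1.339, 1.118, -1.342]
force: [-0.6, -0.8, -0.7]
width: -0.0
```

play_rows:
  rows:
    - [[0,0,0.005],[0,0,0]]
    - [[0,0,0],[0,0,0]]
    - [[0,0,0],[0,0,0]]

```text
time: 7.75
position: [495.4, -157.9, 198.8]
eef_rot: [1.337, 1.123, -1.336]
force: [0.1, -0.4, 0.4]
width: 0.2
```

Run:
```python
from h import *
s,Rm=go((0,-150,100));  print(np.degrees(R.from_matrix(Rm.T@DOWN).as_rotvec())); look(5)
im=cv2.imread('pics/top5.png').astype(int)
br=((im.max(2)<90)&(im[:,:,2]>im[:,:,0]+15)).astype(np.uint8); br[:, :205]=0; br[:185]=0;br[255:]=0;br[:,250:]=0
n,l,sta,ce=cv2.connectedComponentsWithStats(br); k=1+sta[1:,4].argmax(); print(sta[k],ce[k])
w=onz('top',np.argwhere(l==k)[:,::-1].astype(float),36)[:,:2].astype(np.float32); r=cv2.minAreaRect(w); print(r,w2b([*r[0],0])); print([w2b([*p,0]) for p in cv2.boxPoints(r)])
```

```text
t 7.75 pos [ 495.361 -157.921  198.773] binder [  -0.056 -150.213  198.773] F [ 0.132 -0.421  0.394] Fb 0.20366076534779354 -0.3919968946735747 w 0.2390620640429816
R [[-0.001, 0.985, -0.173], [0.001, -0.173, -0.985], [-1.0, -0.001, -0.001]] j [-0.461  0.209  0.776  1.97  -0.171  1.029  0.218]
shift mm tool [98.773  0.144 -0.114]
[ 0.023 -0.058  0.051]
[205 187  23  44 772] [215.28  207.952]
((577.214599609375, 201.72219848632812), (66.51012420654297, 149.24618530273438), 80.11790466308594) [ 18.103 218.18    0.   ]
[array([-56.452, 184.772,   0.   ]), array([ 92.794, 185.079,   0.   ]), array([ 92.658, 251.589,   0.   ]), array([-56.588, 251.282,   0.   ])]
```

View pics/scene5z.png

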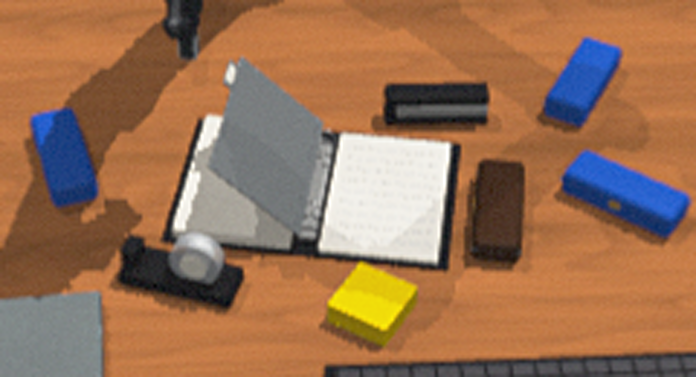

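View pics/top5z.png

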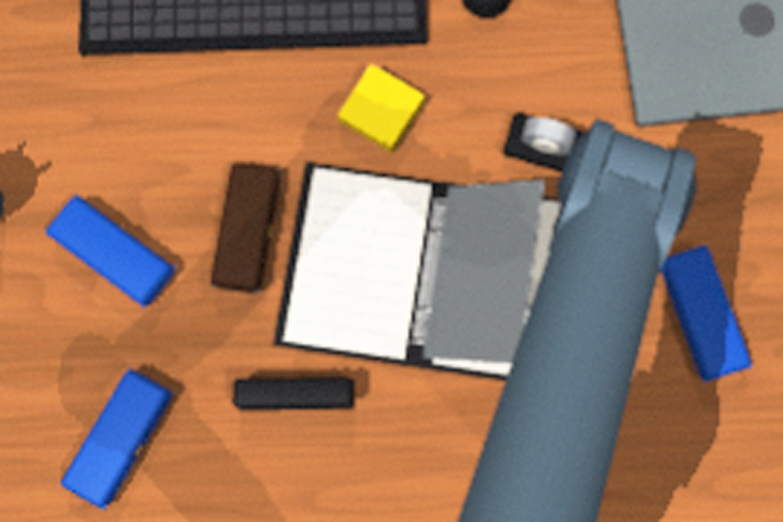

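The case lies off the binder: its near side is at about 185 mm from the spine by the top image, against the cover's 172 mm. The binder and bystanders haven't moved. Now I'll go down behind the leaf.

play_rows:
  rows:
    - [[0.025,0,0],[0,0,0]]
    - [[0.03,0,0],[0,0,0]]
    - [[0.03,0,0],[0,0,0]]
    - [[0.019,0,0],[0,0,0]]
    - [[0,0,0],[0,0,0]]
    - [[0,0,0],[0,0,0]]

```text
time: 8.35
position: [495.0, -157.0, 94.3]
eef_rot: [1.333, 1.126, -1.336]
force: [0.1, -1.4, 0.5]
width: 0.1
```

Run:
```python
from h import *
s,Rm=go((0,-121,95)); look(6)
```

```text
t 8.35 pos [ 495.049 -157.033   94.301] binder [  -0.518 -149.392   94.301] F [ 0.051 -1.356  0.488] Fb 0.28601299394678037 -1.326930348391107 w 0.08159917907054681
R [[-0.003, 0.985, -0.17], [0.0, -0.17, -0.985], [-1.0, -0.003, 0.0]] j [-0.375  0.383  0.703  2.045 -0.333  0.83   0.35 ]
shift mm tool [ -0.702   0.609 -28.391]
```

View pics/scene6z.png

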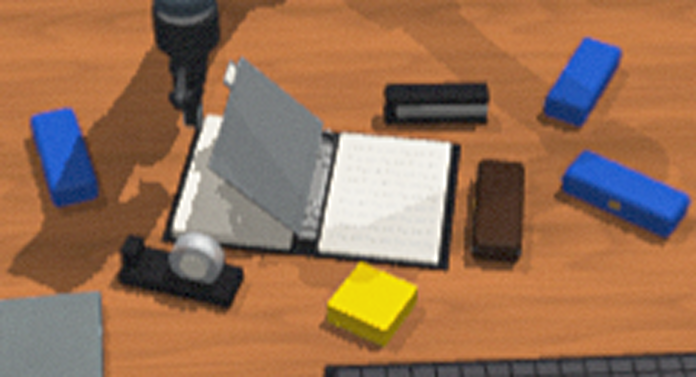

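The fingertip is at (195,120) zoomed, outside the leaf's free edge and clear of the tape. I'll push inward, rising with the leaf.

play_rows:
  rows:
    - [[0,0,-0.008],[0,0,0]]
    - [[0,0,-0.008],[0,0,0]]
    - [[0,0,-0.006],[0,0,0]]
    - [[0,0,-0.006],[0,0,0]]
    - [[-0.003,0,-0.006],[0,0,0]]
    - [[-0.003,0,-0.006],[0,0,0]]
    - [[-0.003,0,-0.006],[0,0,0]]
    - [[-0.004,0,-0.006],[0,0,0]]
    - [[-0.004,0,-0.006],[0,0,0]]
    - [[-0.004,0,-0.006],[0,0,0]]

```text
time: 9.28
position: [507.1, -95.0, 116.8]
eef_rot: [1.337, 1.122, -1.336]
force: [0.4, -2.2, 0.9]
width: -0.3
```

Run:
```python
from h import *
s,Rm=go((0,-11,137)); look(7)
```

```text
t 9.28 pos [507.057 -95.044 116.818] binder [  0.545 -86.26  116.818] F [ 0.397 -2.176  0.914] Fb 0.76908832844877 -2.074446561899527 w -0.2945315599235538
R [[0.001, 0.985, -0.173], [0.0, -0.173, -0.985], [-1.0, 0.001, -0.0]] j [-0.513  0.331  0.713  2.043 -0.284  0.864  0.186]
shift mm tool [-20.156  -0.494 -75.267]
```

View pics/scene7z.png

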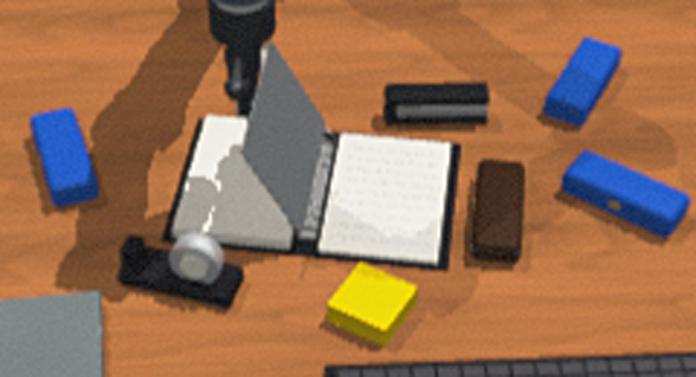

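The leaf has risen to about 60°, with a 2 N reaction. I'll continue to upright.

play_rows:
  rows:
    - [[-0.003,0,-0.007],[0,0,0]]
    - [[-0.003,0,-0.007],[0,0,0]]
    - [[-0.003,0,-0.007],[0,0,0]]
    - [[-0.002,0,-0.007],[0,0,0]]
    - [[-0.002,0,-0.007],[0,0,0]]
    - [[-0.002,0,-0.008],[0,0,0]]
    - [[-0.002,0,-0.008],[0,0,0]]
    - [[-0.002,0,-0.008],[0,0,0]]
    - [[-0.001,0,-0.008],[0,0,0]]
    - [[0,0,-0.008],[0,0,0]]

```text
time: 10.22
position: [519.7, -20.9, 136.4]
eef_rot: [1.336, 1.122, -1.336]
force: [-0.4, -1.2, 0.7]
width: 0.3
```

Run:
```python
from h import *
s,Rm=go((0,49,123)); look(8)
```

```text
t 10.22 pos [519.729 -20.92  136.417] binder [  0.152 -11.061 136.417] F [-0.384 -1.157  0.706] Fb -0.1768820692076539 -1.2062000763473635 w 0.2687384289510999
R [[-0.0, 0.985, -0.173], [0.0, -0.173, -0.985], [-1.0, -0.0, -0.0]] j [-0.649  0.302  0.701  2.019 -0.247  0.904  0.01 ]
shift mm tool [ 13.429  -0.099 -60.059]
```

View pics/scene8z.png

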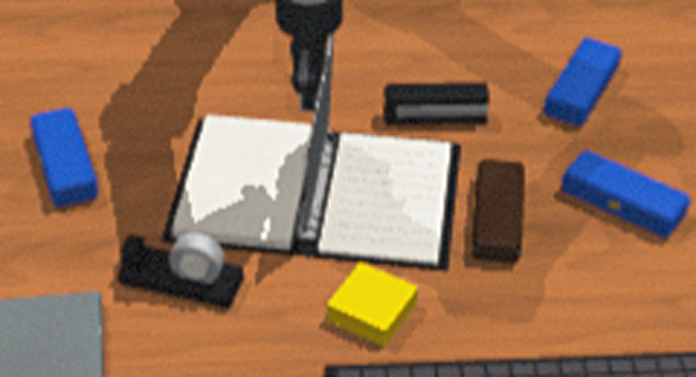

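The leaf is upright. I'll push it over the spine along the arc.

play_rows:
  rows:
    - [[0,0,-0.006],[0,0,0]]
    - [[0,0,-0.006],[0,0,0]]
    - [[0,0,-0.006],[0,0,0]]
    - [[0.001,0,-0.006],[0,0,0]]
    - [[0.001,0,-0.006],[0,0,0]]
    - [[0.001,0,-0.006],[0,0,0]]
    - [[0.002,0,-0.006],[0,0,0]]
    - [[0.002,0,-0.006],[0,0,0]]
    - [[0.003,0,-0.006],[0,0,0]]
    - [[0.003,0,-0.006],[0,0,0]]

```text
time: 11.15
position: [530.3, 38.0, 123.1]
eef_rot: [1.336, 1.122, -1.336]
force: [0.3, -0.8, -0.7]
width: -0.1
```

Run:
```python
from h import *
s,Rm=go((0,98,70)); look(9)
```

```text
t 11.15 pos [530.286  37.97  123.09 ] binder [  0.322  48.767 123.09 ] F [ 0.292 -0.824 -0.667] Fb 0.4306885970478668 -0.760991209206163 w -0.06409257361939098
R [[0.0, 0.985, -0.173], [0.0, -0.173, -0.985], [-1.0, 0.0, -0.0]] j [-0.719  0.342  0.664  2.001 -0.271  0.885 -0.084]
shift mm tool [ 53.106  -0.3   -49.216]
```

View pics/scene9z.png

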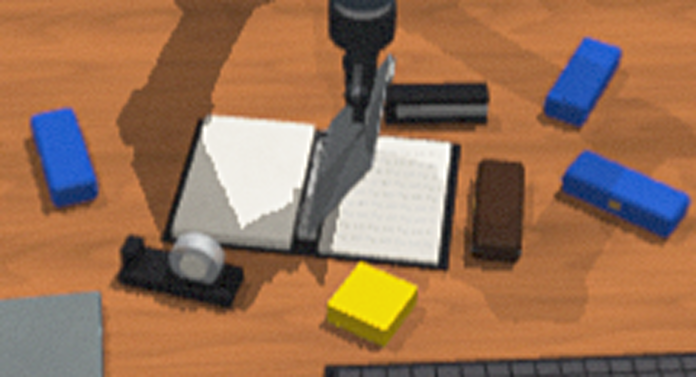

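play_rows:
  rows:
    - [[0.0035,0,-0.007],[0,0,0]]
    - [[0.004,0,-0.0065],[0,0,0]]
    - [[0.0045,0,-0.006],[0,0,0]]
    - [[0.005,0,-0.0055],[0,0,0]]
    - [[0.005,0,-0.005],[0,0,0]]
    - [[0.0055,0,-0.0045],[0,0,0]]
    - [[0.006,0,-0.0045],[0,0,0]]
    - [[0.006,0,-0.004],[0,0,0]]
    - [[0.0065,0,-0.0035],[0,0,0]]
    - [[0.007,0,-0.0025],[0,0,0]]

```text
time: 12.08
position: [538.6, 86.2, 69.6]
eef_rot: [1.336, 1.122, -1.336]
force: [-0.8, 0.9, 1.1]
width: 0.2
```

Run:
```python
from h import *
s,Rm=go((0,109,13)); look(10)
```

```text
t 12.08 pos [538.62   86.15   69.629] binder [ 0.164 97.663 69.629] F [-0.764  0.854  1.113] Fb -0.9011151748842404 0.7085742159914972 w 0.17323645490213918
R [[0.0, 0.985, -0.173], [0.0, -0.173, -0.985], [-1.0, -0.0, -0.0]] j [-0.736  0.453  0.598  1.994 -0.352  0.797 -0.109]
shift mm tool [ 56.633  -0.151 -11.318]
```

View pics/scene10z.png

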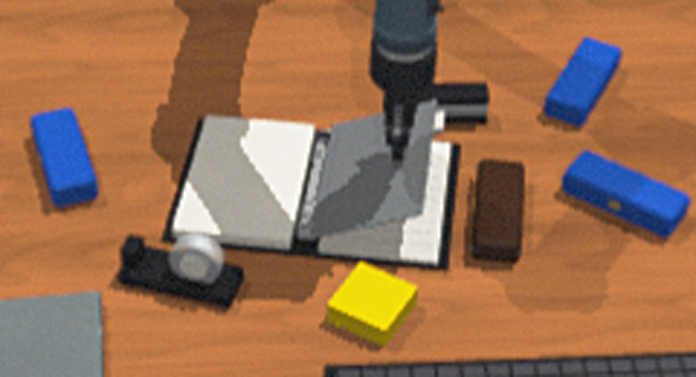

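The leaf is about 25° above the page with the finger on it. I'll press it down.

play_rows:
  rows:
    - [[0.006,0,-0.003],[0,0,0]]
    - [[0.006,0,-0.002],[0,0,0]]
    - [[0.006,0,-0.002],[0,0,0]]
    - [[0.006,0,-0.002],[0,0,0]]
    - [[0.006,0,-0.001],[0,0,0]]
    - [[0.006,0,-0.001],[0,0,0]]
    - [[0.005,0,0],[0,0,0]]
    - [[0.004,0,0],[0,0,0]]
    - [[0.003,0,0],[0,0,0]]
    - [[0.003,0,0],[0,0,0]]

```text
time: 13.02
position: [540.2, 96.3, 18.9]
eef_rot: [1.336, 1.122, -1.337]
force: [-0.0, 0.0, 1.0]
width: 0.4
```

play_rows:
  rows:
    - [[0.002,0,0],[0,0,0]]
    - [[0.001,0,0],[0,0,0]]
    - [[0.001,0,0],[0,0,0]]
    - [[0.001,0,0],[0,0,0]]

```text
time: 13.35
position: [540.4, 96.1, 14.9]
eef_rot: [1.336, 1.123, -1.337]
force: [-3.3, -0.6, 12.5]
width: 0.3
```

Run:
```python
from h import *
s,Rm=go((0,109,13)); look(11)
```

```text
t 13.35 pos [540.363  96.075  14.867] binder [  0.157 107.74   14.867] F [-3.312 -0.595 12.512] Fb -3.1583695333235924 -1.1614642227933927 w 0.3310494746888651
R [[-0.001, 0.985, -0.173], [0.0, -0.173, -0.985], [-1.0, -0.001, -0.0]] j [-0.698  0.55   0.536  1.999 -0.426  0.705 -0.07 ]
shift mm tool [ 1.867 -0.155 -1.26 ]
```

View pics/scene11z.png

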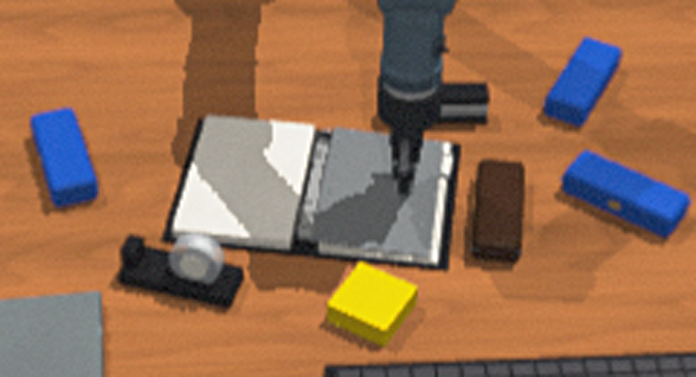

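It pressed to z = 14.9 with 12.5 N, about ten times the hinge friction, so it's at the stop. I'll hold briefly, then lift off and move clear.

play_rows:
  rows:
    - [[0.0005,0,0],[0,0,0]]
    - [[0,0,0],[0,0,0]]
    - [[0,0,0],[0,0,0]]
    - [[-0.004,0,0],[0,0,0]]
    - [[-0.01,0,0],[0,0,0]]
    - [[-0.025,0,0],[0,0,0]]
    - [[-0.035,0,0],[0,0,0]]
    - [[-0.04,0,0],[0,0,0]]
    - [[-0.04,0,0],[0,0,0]]
    - [[-0.03,0,0],[0,0,0]]

```text
time: 14.28
position: [541.7, 95.8, 201.6]
eef_rot: [1.34, 1.119, -1.333]
force: [0.3, 0.9, 0.7]
width: -0.1
```

play_rows:
  rows:
    - [[0,0,-0.03],[-4,0,0]]
    - [[0,0,-0.035],[-4,0,0]]
    - [[0,0,-0.035],[-4,0,0]]
    - [[0,0,-0.035],[-4,0,0]]
    - [[0,0,-0.035],[-4,0,0]]
    - [[0,0,-0.035],[-4,0,0]]
    - [[0,0,-0.035],[-4,0,0]]
    - [[0,0,-0.035],[-4,0,0]]
    - [[0,0,-0.035],[-4,0,0]]
    - [[0,0,-0.03],[-4,0,0]]

```text
time: 15.12
position: [492.8, 429.2, 198.3]
eef_rot: [0.812, 1.414, -0.81]
force: [0.6, 0.9, 0.2]
width: 0.0
```

play_rows:
  rows:
    - [[0,0,-0.03],[-4,0,0]]
    - [[0,0,-0.03],[-4,0,0]]
    - [[0,0,-0.03],[-4,0,0]]
    - [[0,0,0],[0,0,0]]
    - [[0,0,0],[0,0,0]]

```text
time: 15.53
position: [439.9, 504.1, 197.4]
eef_rot: [0.648, 1.474, -0.649]
force: [0.4, -0.4, 1.0]
width: -0.3
```

Run:
```python
from h import *
st(); look(12)
```

```text
t 15.53 pos [439.935 504.128 197.426] binder [-169.603  492.153  197.426] F [ 0.416 -0.369  0.95 ] Fb 0.47337384419751105 -0.29142854109885796 w -0.3491458489074771
R [[-0.002, 0.738, 0.675], [0.0, 0.675, -0.738], [-1.0, -0.001, -0.001]] j [-1.179  0.464  0.352  1.592 -0.174  1.118 -0.044]
```

View pics/scene12z.png

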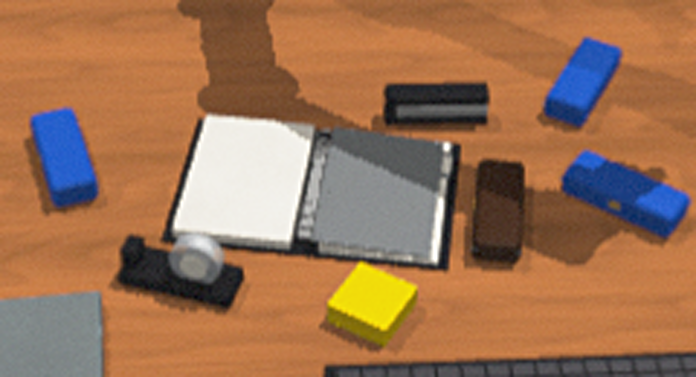

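View pics/top12z.png

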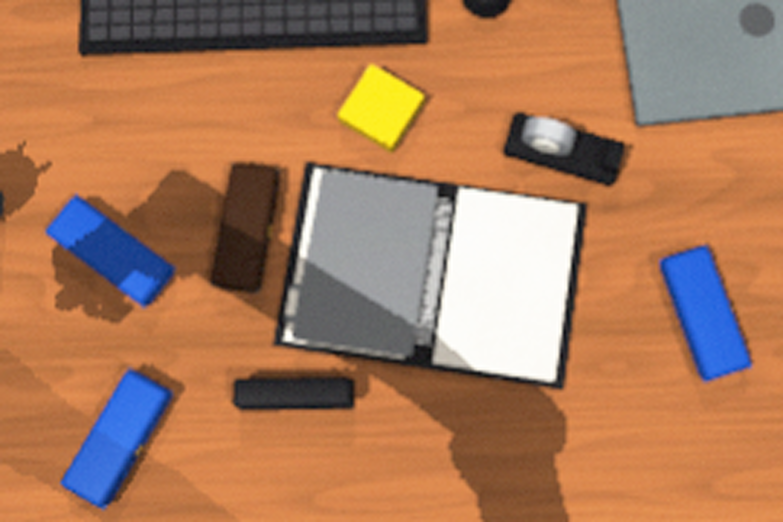

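Run:
```python
from h import *
z=lambda p:(np.array(p,float)+.5)/2.9-.5+130
zs=lambda p:(np.array(p,float)+.5)/2.9-.5+np.array([160,150])
print([w2b(p) for p in onz('top',z([(321,168),(299,288)]),11)])
p,e=tri(z([(321,168)])[0],zs([(431,261)])[0]); print(w2b(p),e)
# predicted pixel of leaf far outer corner at stop
for th in(3.2,3.1,3.0,2.8):
    P=b2w((102.5,-150*np.cos(th),19.5+150*np.sin(th)))
    print(th,(proj('top',P)[0]-130)*2.9,(proj('scene',P)[0]-[160,150])*2.9)
a=cv2.imread('pics/scene12.png')[185:250,260:345]; cv2.imwrite('pics/s12zz.png',cv2.resize(a,None,fx=8,fy=8,interpolation=cv2.INTER_CUBIC))
```

```text
[array([105.987, 150.443,  11.   ]), array([-41.313, 152.615,  11.   ])]
[106.816 150.435   7.762] 0.901191175893821
3.2 [320.176 169.97 ] [430.258 255.582]
3.1 [318.858 166.821] [431.067 246.722]
3.0 [318.774 163.793] [430.598 237.67 ]
2.8 [322.456 158.238] [425.764 219.359]
```

View pics/s12zz.png

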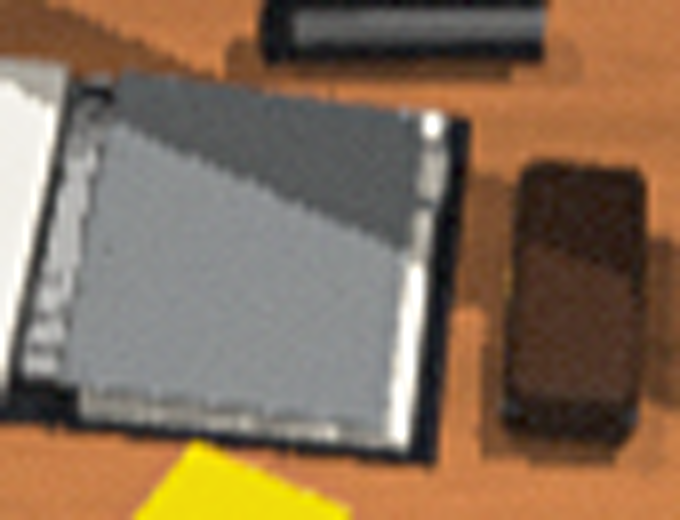

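The leaf's far outer corner is at zoomed scene pixel (431,257). The prediction is (430,256) for an angle of 3.2 and (431,247) for 3.1, so it lies flat. The case is flat on the desk and everything else is where it started.

```bash
python3 -c "
from rig import finish_job; print(finish_job())"
```

```text
the job is handed in; nothing more can be done
None
```

The glasses case is off the binder and flat on the desk, and the divider lies flat on the page it was on. I handed the job in at about 15.6 s of the 64 s allowed.

**How:** I pushed the case off with the half-open fingertips. Then, with the fingers shut, I pushed the divider up from behind, over the spine and down along its arc. The last press reached 12.5 N, well above the hinge friction, and no reading I took was higher.

**Last checks:**
- **Case:** its near side is about 185 mm from the spine, and the cover ends at 172 mm. It sits parallel to the binder. The top-view outline came out at 149 × 67 mm, against a true 150 × 58 mm. I put the extra width down to the visible side face.
- **Divider:** its outer far corner is within about 1.5 zoomed pixels of where the 3.2 stop should put it, and about 10 away from where 3.1 would put it. Finding the same corner from both views gave 7.8 mm height, about 3 mm below the expected 11 mm. That is within the pixel error.
- **Binder and other objects:** comparing the zoomed views by eye, the binder, stapler, notes, tape and blue look-alikes look unmoved. I didn't re-check the mug, pen cup and remote in the final views, but the arm did not go near them at desk height.
- **Arm:** it ended clear of everything.

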